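# Stand the fallen menu board up and push it back against the bottle tray

### The job

The little blackboard menu stand has been knocked onto its back on the tasting table. Stand it up by pushing its wooden foot over with the fingertips, and once it stands push it along the table until its back is flat against the long side of the wooden bottle tray that faces it, not sticking out past the tray's ends. Only push it, never lift it off the table, and leave the other things on the table as they are.

Things in the scene. Friction and masses are not known exactly. Their poses are not given: they have to be found in the camera images.
- board: Loose L-shaped menu stand, 0.25 to 0.45 kg, mostly foot; 110 mm wide along its y. Starts on its back: dark panel 10 mm thick flat on the table, pale foot slab 22 mm thick sticking up 95 mm at one end. Origin: middle of the heel edge, on the table, where foot's underside meets panel's back. x: along the panel (level now, up once it stands). z: along the foot (up now, level once it stands)
- board_foot (a point): Middle of the foot's inner face at its free end: board x 22 mm, z 95 mm. The foot fills board x 0 to 22, z 0 to 95 mm. Pushing the upper part of this face towards board -x (about 1 to 2 N) turns the stand about its heel; from about 30 degrees on it falls onto its foot by itself. Standing, the foot lies flat, 22 mm high, slides under 1 to 5 N, and turns if pushed at one narrow spot only
- board_top (a point): Middle of the panel's back at its top edge: board x 115 mm, z 0. The panel fills board x 22 to 115, z 0 to 10 mm. Standing, the stand is 115 mm tall, its back (plane z = 0) is upright and its foot points away from the tray
- tray: Fixed open wooden tray, 340 mm long, 180 mm deep, 70 mm high, two wine bottles lying in it (tops 82 mm high). Origin: middle of the lower edge of the outer face of the long side nearest the board, on the table; the face is plain and upright. x: level, square to that face, into the tray; y: along the face, from -170 to 170 mm. The lying panel points towards it within about 0.65 rad
- bottle: Loose green half bottle of wine standing upright, 60 mm across, 235 mm high; origin under its centre. Leave alone
- glass: Loose clear stemmed tasting glass, 68 mm across, 152 mm high; origin under its centre. Leave alone
- jar: Loose terracotta-coloured jar with a wooden cap, 64 mm across, 90 mm high; origin under its centre. Leave alone
- candle: Loose low amber candle glass, 68 mm across, 30 mm high; origin under its centre. Leave alone
- opener: Loose folded bottle opener lying flat, 110 x 22 x 16 mm, long along its x; origin under its centre. Leave alone
- bowl: Loose dark wooden bowl, 110 mm across, 45 mm high; origin under its centre. Leave alone
Mind the look-alikes: they are no part of the job. Of the things like the board, leave any that is blue; of the rest the larger one is meant.

How it is judged (in metres and radians):
On the way, in this order (a step that is already met when the one before it is completed fails the run):
1. the menu board stands upright on its foot (angle between board's own x axis and vertical below 0.09 rad and height (world z) of board below 0.008 m), for 0.2 s.
2. the standing board's back is flat against the tray's facing side (all of step 1 and x of board in the frame of tray between -0.01 and 0.01 m and y of board in the frame of tray between -0.12 and 0.12 m and angle between the z axis of board and the x axis of tray, either way round below 0.12 rad), for 0.2 s.
At the end, for the whole second after the job is handed in: The board stands upright (within 5 degrees) on the table, at rest, the middle of its back edge within 10 mm of the tray's facing side, its back parallel to that face within 7 degrees, and its middle within 120 mm of the middle of that face (all of step 2 and linear speed of board below 0.02 m/s); the robot touches nothing.
It fails at once if the board is lifted: its heel is more than 25 mm above the table (height (world z) of board above 0.025 m).
It fails at once if a bystander (bottle, glass, jar, candle, opener or bowl) is moved more than 30 mm (distance of any of bottle, glass, jar, candle, opener, bowl from where it was at the start of the episode above 0.03 m).
It fails at once if the bottle, glass or jar is tipped (angle between any of bottle, glass, jar's own z axis and vertical above 0.4 rad).
It also fails if it takes over 59 s, if anything falls off the work surface, if the arm or the gripper's body presses on something with over 40 N, if the wrist force passes 120 N, or if a joint passes its speed limit or range.

### The arm

A 6-joint arm with a two-finger parallel gripper is mounted at the origin on the work surface. World frame = base frame: x ahead of the robot, y to its left, z up, the work surface at z = 0. Lengths are in m, angles in degrees, forces in N, time in s.
With the tool pointing down it reaches from about 0.35 to 0.85 m from the base axis. Payload 8.1 kg.
Tool frame: the origin (TCP) lies between the finger pads; the fingertips stand ctrl.tip_extent ahead of it and the grasp point (between the pads) lies 2 mm behind it (ctrl.tip_extent is the distance from the TCP to the fingertips, in m); z points along the fingers, y is the line along which they close (so a half turn about z gives the same grasp; the last joint's range is limited). The gripper opens to 93 mm and grips with 3 to 60 N. Pads are 15 mm wide; open, the fingers measure 128 mm over their backs; the gripper's body (75 mm by 188 mm) begins 65 mm behind the grasp point.
Start: joints at [-73.362, 7.471, 85.268, -0, 87.261, -4.893], TCP at [0.22, -0.558, 0.236] pointing down, gripper open.
Joint ranges: [-169.43, 169.43], [-51.17, 129.36], [1.28, 143.12], [-76.62, 256.62], [0, 156.53], [-152.29, 152.29]. Speed limits (degrees/s): [136.94, 136.94, 159.86, 180, 180, 180].

### API

Orientations are given as [roll, pitch, yaw] about the fixed x, y, z axes, in that order (R = Rz(yaw) Ry(pitch) Rx(roll)).
In Python, from cell import read_state, eyes, order, models, ctrl gives the robot as it stands.
- The arm moves only by the tool send_rows, never from a script. Its argument "plan" is a list of rows, each a list of 3 entries, a list of its own where there are three numbers: the shift along the tool's x, y, z in cm, then the turn about the tool's z in rad, then the closure, from -1 (fully open) to 1 (shut). In form: [[[dx, dy, dz], roll, hand], ...]. A call has 1 to 12 rows; each row is the pose to reach, as a shift and turn from the pose commanded when the call began, along the tool's axes at that moment; what a row does not reach only later rows make up. A row lasts 1/10 s, in which the tool goes at most 50 mm and 8.59 degrees, less where a joint would pass 70% of its speed; a pose out of reach is approached as far as the arm can. A call with a gripper value outside its range is refused whole. The fingers move at their own pace and stop on an object; the grip force is fixed at half the most. Time passes only in rows, so rows that repeat a pose let the fingers close. It gives the time, the measured TCP pose, the force, the opening and the grip force at its end, in the units of the state.
- read_state(): the state, without advancing time (a new reading comes with each control period).
- eyes.snapshot(name): name is "scene" or "top" or "wrist"; returns (picture, depth): 480x640x3 uint8, blue, green, red; 480x640 float32, m along the optical axis (not along the pixel's ray), 0 where there is no reading.
- eyes.camera_info(name): a dict with "camera_matrix" (3x3 intrinsics, pixels), "k1" (the pictures are not rectified: a ray, as slopes to the right and down, at radius r is drawn at 1 + k1 r^2 times it, then the intrinsics apply), "view" (4x4, takes a point from world to camera coordinates). Camera axes: x right, y down, z forward; pixel columns grow to the right and rows downward; lengths in m; the calibration is good to about 2 mm. A picture is of the moment at which its call begins: read the wrist's pose just before it. camera_info takes no time and is no camera call; for the wrist camera it gives the pose at the moment of the call.
- order.close_job(): hands the job in; it is judged then, once.
Trained networks look in the newest picture that a camera, given by its name, has taken for a name from the list of things; names that differ only in an ending like _2 or _b are one class to them, and where a whole thing is asked for, a point or a joint stands for the part that bears it (a point fixed in the world has none). Each returns a list of dicts, best first, with "conf" (0 to 1); they miss things now and then, are a little off and sometimes report something else, mostly with a low value. They report only what shows in the picture. A call takes as long as a camera call. They do not tell look-alikes from the thing itself.
- models.cut_out(camera, thing): "region" (480x640 bool, what is visible of it).
- models.mark_of(camera, thing): "at" ([x, y, z] in m, in the coordinates of the camera as it stood for that picture, good to about 4 mm: a listed point, or the origin of a listed thing).
The state is a dict: "time_s": time; "joint_positions": joint angles; "joint_velocities": joint speeds; "joint_efforts": joint torques, N m; "tcp_pos": TCP position; "ee_rot": TCP orientation; "contact_force": force on the tool from outside, world axes, zero at the start; "ft_torque": the same for the moment, N m; "opening": finger opening in m; "finger_force": force on a finger pad.
Only numpy, scipy, OpenCV 4.12 (cv2) and the standard library are available. Lean on these libraries where they do the work, as an engineer would, in place of code of your own. Each camera call takes 0.05 s, during which the arm holds its last target. There are 200 camera calls.

## Working session

There is one attempt and no reset: what is moved stays moved. The work goes in short steps, Python scripts to look and compute and a tool call to move; the robot and the scene stay as the last step left them, time stands still between calls to the robot, and variables do not carry over. Pictures are saved under pics/ and viewed, at most 10 in all, crops included, and the job is handed in when it is done.

Besides the shell and the picture viewer there is one more tool, called after "Emit:" in YAML: its name, and indented under it one key for each argument. send_rows: Moves the arm, as the interface text tells. Its arguments: {"type":"object","properties":{"plan":{"type":"array","items":{"type":"array"}}},"required":["plan"]}

```bash
ls; mkdir -p pics
cat > h.py <<'E'
import numpy as np, cv2
from cell import read_state, eyes, order, models, ctrl
def w2c(n): return np.array(eyes.camera_info(n)["view"])
def toworld(n,p):
    T=np.linalg.inv(w2c(n)); return (T[:3,:3]@np.asarray(p,float).T).T+T[:3,3]
def cloud(n,d):
    ci=eyes.camera_info(n);K=np.array(ci["camera_matrix"]);k=ci["k1"]
    v,u=np.mgrid[0:480,0:640]
    a=(u-K[0,2])/K[0,0];b=(v-K[1,2])/K[1,1]
    x,y=a.copy(),b.copy()
    for _ in range(8):
        s=1+k*(x*x+y*y);x,y=a/s,b/s
    P=np.stack([x*d,y*d,d],-1).reshape(-1,3)
    return toworld(n,P).reshape(480,640,3)
def pix(n,p):
    ci=eyes.camera_info(n);K=np.array(ci["camera_matrix"]);c=np.array(ci["view"])@np.append(p,1)
    x,y=c[:2]/c[2];s=1+ci["k1"]*(x*x+y*y);return K[0,0]*x*s+K[0,2],K[1,1]*y*s+K[1,2]
E
python3 - <<'E'
from h import *
print(read_state(),ctrl.tip_extent)
for n in("top","scene"):
    im,d=eyes.snapshot(n);cv2.imwrite(f"pics/{n}0.png",im);np.save(f"{n}0.npy",d)
    for t in("board","board_foot","board_top","tray","bottle","glass","jar","candle","opener","bowl"):
        for r in models.mark_of(n,t): 
            w=toworld(n,r["at"]);print(n,t,round(r["conf"],2),w.round(3),np.round(pix(n,w)))
E
```

```text
pics
{'time_s': 0.0, 'joint_positions': array([-7.33608464e+01,  7.51355819e+00,  8.53299134e+01, -6.84105512e-04,
        8.72639048e+01, -4.89368998e+00]), 'joint_velocities': array([-0.00873087,  0.02518333, -0.0374074 , -0.02248893,  0.0477597 ,
        0.02122098]), 'joint_efforts': array([ 1.22962923e-03, -5.59845078e+01, -4.91763389e+01,  7.68882665e-02,
        3.57840245e-02, -9.99600070e-05]), 'tcp_pos': array([ 0.22007077, -0.55758295,  0.23459753]), 'ee_rot': array([-1.79892957e+02, -8.47920391e-03,  2.15328690e+01]), 'contact_force': array([ 0.31718535, -0.5732915 , -0.36094413]), 'ft_torque': array([0.04965442, 0.00370963, 0.02885443]), 'finger_force': 0.0, 'opening': 0.09297868096015667} 0.017
top board 0.94 [ 0.599 -0.061 -0.005] [310. 209.]
top board 0.75 [0.262 0.306 0.   ] [162. 338.]
top board 0.59 [ 0.727 -0.21  -0.004] [367. 162.]
top board_foot 0.92 [ 0.593 -0.043  0.089] [302. 203.]
top board_foot 0.66 [ 0.733 -0.228  0.067] [377. 152.]
top board_foot 0.6 [0.262 0.281 0.095] [162. 339.]
top board_top 0.95 [0.566 0.052 0.002] [265. 221.]
top board_top 0.62 [0.2
[... 576 characters left out ...]
.]
scene board_foot 0.71 [ 0.73  -0.222  0.063] [216. 281.]
scene board_foot 0.66 [ 0.597 -0.038  0.094] [316. 260.]
scene board_top 0.78 [ 0.571  0.051 -0.002] [355. 293.]
scene board_top 0.69 [ 0.734 -0.29  -0.001] [196. 290.]
scene board_top 0.61 [ 0.24   0.192 -0.003] [453. 227.]
scene board_top 0.44 [ 0.404 -0.34  -0.001] [254. 203.]
scene tray 0.67 [ 0.545 -0.435 -0.002] [196. 223.]
scene bottle 0.85 [ 0.646 -0.378 -0.002] [190. 253.]
scene glass 0.75 [ 0.546 -0.431 -0.003] [197. 224.]
scene jar 0.64 [ 0.762 -0.094  0.   ] [259. 330.]
scene candle 0.61 [0.776 0.031 0.001] [306. 357.]
scene opener 0.78 [ 0.408 -0.053 -0.001] [345. 236.]
scene bowl 0.82 [ 0.406 -0.341 -0.002] [253. 204.]
```

View pics/top0.png

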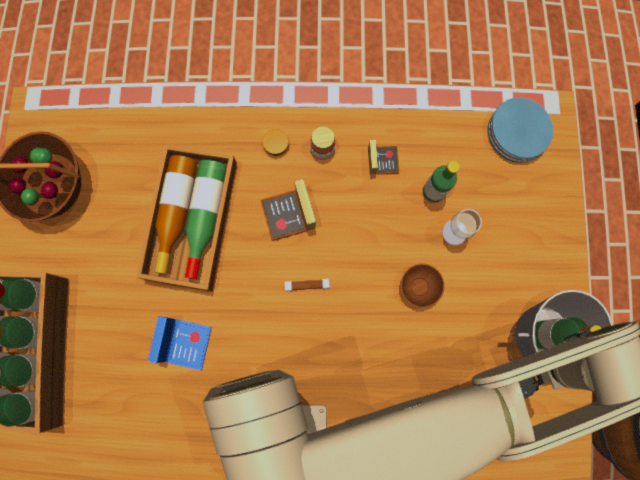

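View pics/scene0.png

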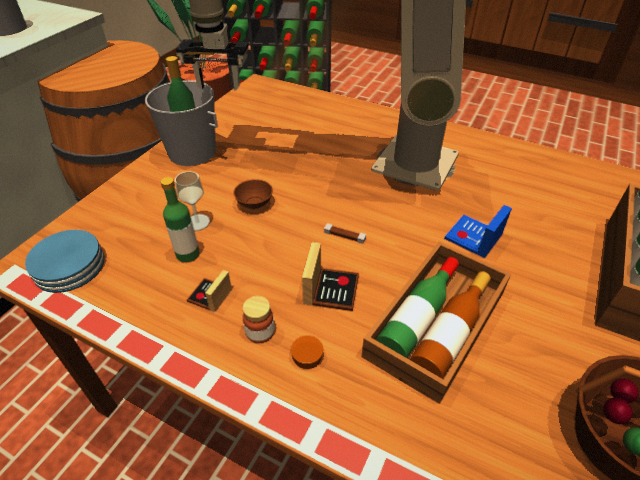

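Candidates at the top view: dark board (289,212), smaller dark board (383,158) and blue board (180,343). The target is the dark one at (289,212), because it isn't blue and is the larger of the two dark ones. I'll confirm it in a crop and measure its pose from depth.

Run:
```python
from h import *
im=cv2.imread("pics/top0.png");cv2.imwrite("pics/crop0.png",cv2.resize(im[120:310,140:420],None,fx=2.8,fy=2.8,interpolation=cv2.INTER_CUBIC))
for n in("top","scene"):
    P=cloud(n,np.load(n+"0.npy")); Q=P.reshape(-1,3)
    def sel(a,z0,z1): 
        return Q[(abs(Q[:,0]-a[0])<a[2])&(abs(Q[:,1]-a[1])<a[3])&(Q[:,2]>z0)&(Q[:,2]<z1)]
    for nm,a,z0,z1 in(("foot top",(.59,-.045,.09,.075),.085,.11),("panel",(.58,0,.09,.1),.006,.015),("tray rim",(.56,.25,.25,.13),.06,.075)):
        s=sel(a,z0,z1)
        if len(s)<8: print(n,nm,len(s));continue
        r=cv2.minAreaRect((s[:,:2]*1000).astype(np.float32)); print(n,nm,len(s),s.mean(0).round(3),np.round(r[0],1),np.round(r[1],1),round(r[2],1),cv2.boxPoints(r).round(0).tolist())
```

```text
top foot top 419 [ 0.597 -0.05   0.095] [598.1 -49.7] [111.5  22.2] 17.1 [[541.0, -55.0], [548.0, -77.0], [655.0, -44.0], [648.0, -23.0]]
top panel 1400 [0.579 0.005 0.01 ] [579.5   0. ] [195.9 178.4] 88.9 [[489.0, -96.0], [667.0, -100.0], [671.0, 96.0], [492.0, 100.0]]
top tray rim 3931 [0.57  0.241 0.068] [523.8 252. ] [184.4 428.3] 81.2 [[298.0, 194.0], [721.0, 128.0], [750.0, 310.0], [326.0, 376.0]]
scene foot top 398 [ 0.605 -0.048  0.093] [600.5 -49.6] [113.4  22.6] 16.9 [[543.0, -55.0], [550.0, -77.0], [658.0, -44.0], [652.0, -22.0]]
scene panel 1452 [0.588 0.006 0.009] [587.1  -4.6] [113.9 113.9] 17.0 [[516.0, 33.0], [549.0, -76.0], [658.0, -42.0], [625.0, 67.0]]
scene tray rim 4726 [0.601 0.247 0.068] [523.1 252.1] [182.1 432.9] 81.5 [[296.0, 194.0], [724.0, 130.0], [751.0, 310.0], [322.0, 374.0]]
```

View pics/crop0.png

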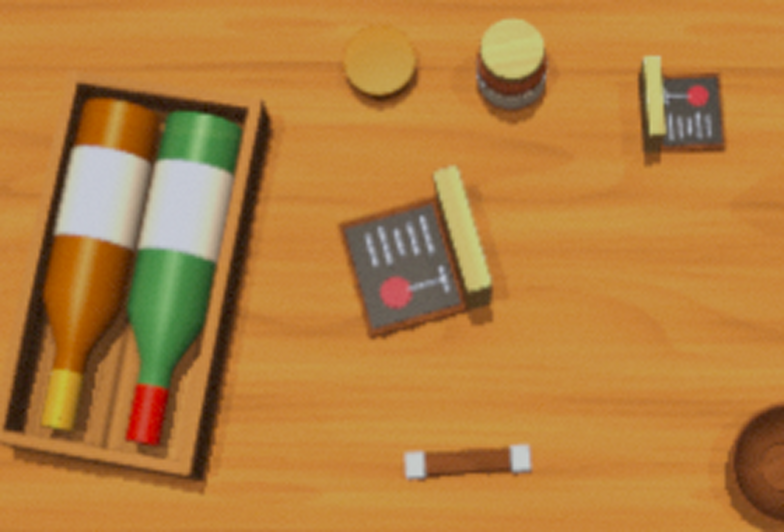

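The crop confirms it: the larger dark board is at crop (410,255), with its foot on the right and its panel pointing at the tray. The small dark one is at (690,110). Next I'll fit the tray face.

Run:
```python
from h import *
for n in("top","scene"):
    Q=cloud(n,np.load(n+"0.npy")).reshape(-1,3)
    s=Q[(Q[:,0]>.34)&(Q[:,0]<.85)&(Q[:,1]>.1)&(Q[:,1]<.4)&(Q[:,2]>.062)&(Q[:,2]<.076)]
    # inside tray region only: largest cluster by rect
    r=cv2.minAreaRect((s[:,:2]*1000).astype(np.float32));print(n,len(s),r)
    a=[]
    for x in np.arange(.42,.70,.01):
        t=s[abs(s[:,0]-x)<.006]
        if len(t)>3:a.append((x,np.sort(t[:,1])[:3].mean()))
    a=np.array(a);p=np.polyfit(a[:,0],a[:,1],1);print(p,np.degrees(np.arctan(p[0])),(a[:,1]-np.polyval(p,a[:,0])).std())
    print(cv2.boxPoints(r))
for t in("bottle","glass","jar","candle","opener","bowl"): pass
```

```text
top 3856 ((565.4124755859375, 245.489501953125), (184.3502655029297, 344.0064697265625), 81.17549896240234)
[-0.15445209  0.24073239] -8.780073819147601 0.00044269615339249805
[[381.3048  180.7922 ]
 [721.23926 128.0187 ]
 [749.52014 310.1868 ]
 [409.5857  362.9603 ]]
scene 4485 ((566.6046142578125, 245.63504028320312), (182.08387756347656, 344.8949890136719), 81.54315948486328)
[-0.15768087  0.24496969] -8.96067054637121 0.00041939541583876547
[[382.64313 180.94388]
 [723.788   130.22212]
 [750.5661  310.3262 ]
 [409.4212  361.04797]]
```

Emit:
send_rows:
  plan:
    - [[54.3,-37.8,0],-1.492,-0.3]
    - [[54.3,-37.8,0],-1.492,-0.3]
    - [[54.3,-37.8,0],-1.492,-0.3]
    - [[54.3,-37.8,0],-1.492,-0.3]
    - [[54.3,-37.8,0],-1.492,-0.3]
    - [[54.3,-37.8,0],-1.492,-0.3]
    - [[54.3,-37.8,0],-1.492,-0.3]
    - [[54.3,-37.8,0],-1.492,-0.3]
    - [[54.3,-37.8,0],-1.492,-0.3]
    - [[54.3,-37.8,0],-1.492,-0.3]
    - [[54.3,-37.8,0],-1.492,-0.3]
    - [[54.3,-37.8,0],-1.492,-0.3]

```text
time_s: 2.3
tcp_pos: [0.5534, -0.0565, 0.2359]
ee_rot: [180.0, 0.0, 107.0]
contact_force: [0.6, -0.6, 0.8]
opening: 0.0608
finger_force: 0.0
```

Emit:
send_rows:
  plan:
    - [[3.8,4.6,0],0,-0.3]
    - [[3.8,4.6,0],0,-0.3]
    - [[3.8,4.6,0],0,-0.3]
    - [[3.8,4.6,0],0,-0.3]

```text
time_s: 2.7
tcp_pos: [0.585, -0.0094, 0.2355]
ee_rot: [-180.0, 0.0, 107.0]
contact_force: [-0.4, -0.7, 0.6]
opening: 0.0603
finger_force: 0.0
```

Run:
```python
from h import *
print(read_state()["tcp_pos"],read_state()["contact_force"])
im,d=eyes.snapshot("wrist");cv2.imwrite("pics/w1.png",im)
Q=cloud("wrist",d).reshape(-1,3)
s=Q[(Q[:,2]>.085)&(Q[:,2]<.105)&(abs(Q[:,0]-.6)<.1)&(abs(Q[:,1]+.05)<.06)]
if len(s)>9:
    r=cv2.minAreaRect((s[:,:2]*1000).astype(np.float32));print(len(s),r,cv2.boxPoints(r).round())
```

```text
[ 0.58495691 -0.00939167  0.2354656 ] [-0.38338437 -0.67325363  0.58148383]
3630 ((598.0506591796875, -51.37651824951172), (110.1277084350586, 22.79633140563965), 16.810884475708008) [[542. -56.]
 [549. -78.]
 [654. -46.]
 [647. -25.]]
```

Emit:
send_rows:
  plan:
    - [[0,0,5],0,-0.3]
    - [[0,0,10],0,-0.3]
    - [[0,0,14],0,-0.3]
    - [[0,0,15.3],0,-0.3]
    - [[0,0,15.3],0,-0.3]
    - [[-1,0,15.3],0,-0.3]
    - [[-2,0,15.3],0,-0.3]
    - [[-2.5,0,15.3],0,-0.3]
    - [[-3,0,15.3],0,-0.3]
    - [[-3.5,0,15.3],0,-0.3]

```text
time_s: 3.75
tcp_pos: [0.5964, -0.0427, 0.0836]
ee_rot: [179.9, 0.0, 107.0]
contact_force: [0.3, 1.3, 0.5]
opening: 0.0605
finger_force: 0.6
```

Emit:
send_rows:
  plan:
    - [[-0.5,0,0],0,-0.3]
    - [[-1,0,0],0,-0.3]
    - [[-1.5,0,0],0,-0.3]
    - [[-2,0,0],0,-0.3]
    - [[-2.5,0,0],0,-0.3]
    - [[-3,0,0],0,-0.3]

```text
time_s: 4.35
tcp_pos: [0.6043, -0.0713, 0.0824]
ee_rot: [-180.0, -0.0, 107.0]
contact_force: [-1.0, 0.2, 0.7]
opening: 0.0607
finger_force: 0.0
```

Run:
```python
from h import *
im,d=eyes.snapshot("scene");cv2.imwrite("pics/s2.png",cv2.resize(im[180:400,180:480],None,fx=2.6,fy=2.6))
```

```text
(no output)
```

View pics/s2.png

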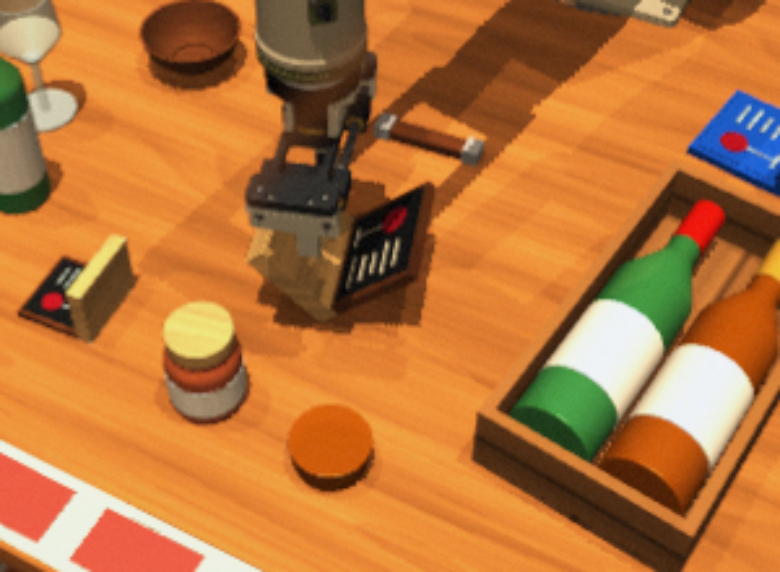

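The stand at crop (340,255) is tilted about 40° and turning over its heel. I'll keep moving ahead of the panel.

Emit:
send_rows:
  plan:
    - [[-1.5,0,0],0,-0.3]
    - [[-3,0,0],0,-0.3]
    - [[-4.5,0,0],0,-0.3]
    - [[-5.5,0,0],0,-0.3]
    - [[-5.5,0,0],0,-0.3]
    - [[-5.5,0,0],0,-0.3]

```text
time_s: 5.0
tcp_pos: [0.6204, -0.1237, 0.0824]
ee_rot: [-180.0, -0.0, 107.0]
contact_force: [-0.4, 0.6, 0.1]
opening: 0.0604
finger_force: 0.0
```

Run:
```python
from h import *
im,d=eyes.snapshot("scene");cv2.imwrite("pics/s3.png",cv2.resize(im[180:400,180:480],None,fx=2.6,fy=2.6))
```

```text
(no output)
```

View pics/s3.png

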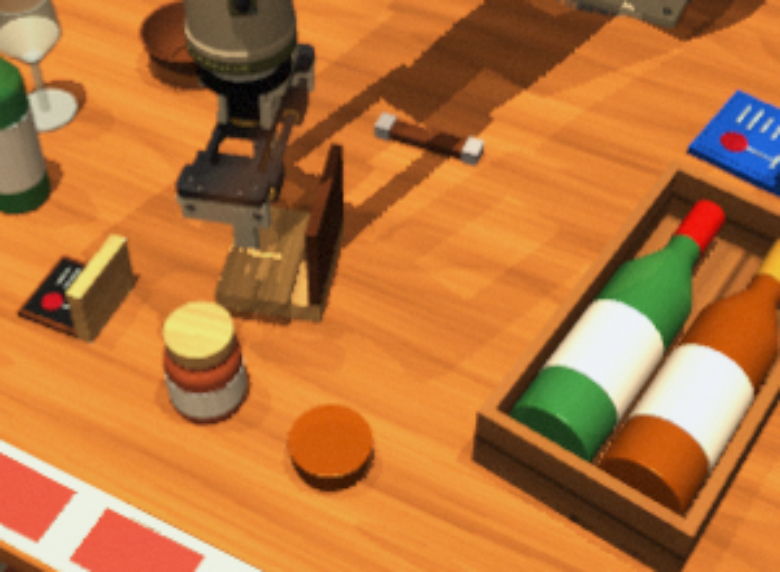

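The stand is upright, with its foot at crop (265,270) pointing away from the tray. I'll back off behind the foot and measure.

Emit:
send_rows:
  plan:
    - [[0,0,-1.5],0,-0.3]
    - [[-2,0,-1.5],0,-0.3]
    - [[-4,0,-1.5],0,-0.3]
    - [[-6.3,0,-1.5],0,-0.3]
    - [[-6.3,0,-1.5],0,-0.3]
    - [[-6.3,0,-1.5],0,-0.3]

```text
time_s: 5.65
tcp_pos: [0.6391, -0.1835, 0.0986]
ee_rot: [180.0, 0.0, 107.0]
contact_force: [0.3, -0.1, 0.2]
opening: 0.0603
finger_force: 0.0
```

```bash
cat > m.py <<'E'
from h import *
from cell import read_state
st=read_state();print(st["tcp_pos"].round(4),st["ee_rot"].round(1),st["contact_force"].round(1))
for n in("top","scene"):
    im,d=eyes.snapshot(n);Q=cloud(n,d).reshape(-1,3)
    for r in models.mark_of(n,"board")[:3]: print(n,"board",round(r["conf"],2),toworld(n,r["at"]).round(3))
    s=Q[(Q[:,2]>.105)&(Q[:,2]<.122)&(abs(Q[:,0]-.59)<.12)&(Q[:,1]>-.11)&(Q[:,1]<.17)]
    s=s[abs(s[:,1]-np.median(s[:,1]))<.06] if len(s) else s
    if len(s)>9:
        r=cv2.minAreaRect((s[:,:2]*1000).astype(np.float32));print(n,len(s),np.round(r[0],1),np.round(r[1],1),round(r[2],1),cv2.boxPoints(r).round().tolist())
E
python3 m.py
```

```text
[ 0.6391 -0.1835  0.0986] [180.   0. 107.] [ 0.3 -0.1  0.2]
top board 0.87 [ 0.265  0.308 -0.001]
top board 0.61 [0.547 0.157 0.004]
top 80 [633.6 -55.8] [45.7 10.9] 17.3 [[610.0, -57.0], [613.0, -68.0], [657.0, -54.0], [654.0, -44.0]]
scene board 0.88 [ 0.603 -0.056 -0.001]
scene board 0.76 [ 0.268  0.301 -0.002]
scene board 0.61 [ 0.728 -0.213  0.002]
scene 207 [605.3 -64.6] [113.3  10.7] 17.1 [[550.0, -76.0], [553.0, -86.0], [661.0, -53.0], [658.0, -43.0]]
```

Run:
```python
import numpy as np
# local to start pose of tool (x fwd, y right): COR at right; C is 58 ahead; R=260, 25.8deg
R=260.;th=np.radians(25.8)
def tcp(a): # heading turned right by a ; tool frame x fwd, y right (z down)
    C=np.array([58+R*np.sin(a),R*(1-np.cos(a))]); return C-58*np.array([np.cos(a),np.sin(a)])
N=24
for k in(0,12):
    a0=th*k/N;p0=tcp(a0);c,s=np.cos(a0),np.sin(a0)
    for i in range(k+1,k+13):
        a=th*i/N;d=tcp(a)-p0;print(i,(np.array([c*d[0]+s*d[1],-s*d[0]+c*d[1]])/10).round(2),round(a-a0,3))
# endpoint in tray frame
f=np.array([np.cos(np.radians(107)),np.sin(np.radians(107))]);r=np.array([f[1],-f[0]])
h=np.array([602.5,-61]);C0=h-45*f;C=C0+R*np.sin(th)*f+R*(1-np.cos(th))*r
g=np.radians(81.2);tx=np.array([np.cos(g),np.sin(g)]);ty=np.array([-tx[1],tx[0]])
H=C+45*tx;print(H,(H-[552,155])@tx,(H-[552,155])@ty)
```

```text
1 [ 0.49 -0.1 ] 0.019
2 [ 0.98 -0.2 ] 0.038
3 [ 1.47 -0.29] 0.056
4 [ 1.97 -0.36] 0.075
5 [ 2.46 -0.43] 0.094
6 [ 2.96 -0.49] 0.113
7 [ 3.45 -0.54] 0.131
8 [ 3.95 -0.57] 0.15
9 [ 4.45 -0.6 ] 0.169
10 [ 4.95 -0.63] 0.188
11 [ 5.45 -0.64] 0.206
12 [ 5.95 -0.64] 0.225
13 [ 0.49 -0.1 ] 0.019
14 [ 0.98 -0.2 ] 0.038
15 [ 1.47 -0.29] 0.056
16 [ 1.97 -0.36] 0.075
17 [ 2.46 -0.43] 0.094
18 [ 2.96 -0.49] 0.113
19 [ 3.45 -0.54] 0.131
20 [ 3.95 -0.57] 0.15
21 [ 4.45 -0.6 ] 0.169
22 [ 4.95 -0.63] 0.188
23 [ 5.45 -0.64] 0.206
24 [ 5.95 -0.64] 0.225
[614.24094672  56.22952381] -88.08580453640504 -76.61875393672823
```

Emit:
send_rows:
  plan:
    - [[0,0,4],0,-0.3]
    - [[0,0,7],0,-0.3]
    - [[0,0,7.4],0,-0.3]
    - [[0,0,7.4],0,-0.3]
    - [[0.7,0,7.4],0,-0.3]
    - [[1.4,0,7.4],0,-0.3]
    - [[1.8,0,7.4],0,-0.3]
    - [[2.2,0,7.4],0,-0.3]
    - [[2.5,0,7.4],0,-0.3]
    - [[2.8,0,7.4],0,-0.3]

```text
time_s: 6.85
tcp_pos: [0.6313, -0.1575, 0.0244]
ee_rot: [179.9, 0.1, 107.0]
contact_force: [2.1, -3.4, 1.3]
opening: 0.0607
finger_force: 1.9
```

Emit:
send_rows:
  plan:
    - [[0.5,-0.1,0],0.019,-0.3]
    - [[1.0,-0.2,0],0.038,-0.3]
    - [[1.5,-0.29,0],0.056,-0.3]
    - [[2.0,-0.36,0],0.075,-0.3]
    - [[2.5,-0.43,0],0.094,-0.3]
    - [[3.0,-0.49,0],0.113,-0.3]
    - [[3.45,-0.54,0],0.131,-0.3]
    - [[3.95,-0.57,0],0.15,-0.3]
    - [[4.45,-0.6,0],0.169,-0.3]
    - [[4.95,-0.63,0],0.188,-0.3]
    - [[5.45,-0.64,0],0.206,-0.3]
    - [[5.95,-0.64,0],0.225,-0.3]

```text
time_s: 8.05
tcp_pos: [0.6075, -0.1025, 0.0244]
ee_rot: [179.9, 0.1, 94.0]
contact_force: [0.7, -5.4, 4.6]
opening: 0.0605
finger_force: 2.8
```

```bash
python3 m.py
```

```text
[ 0.6075 -0.1025  0.0244] [1.799e+02 1.000e-01 9.400e+01] [ 0.7 -5.4  4.6]
top board 0.85 [ 0.597  0.002 -0.002]
top board 0.83 [0.264 0.309 0.002]
top board 0.6 [ 0.731 -0.209 -0.002]
top 127 [561.2 -89.7] [32.9 37.9] 0.6 [[545.0, -71.0], [545.0, -109.0], [578.0, -108.0], [577.0, -71.0]]
scene board 0.87 [0.269 0.303 0.001]
scene board 0.59 [ 0.731 -0.215  0.   ]
scene board 0.42 [ 0.547 -0.43  -0.004]
scene 417 [615.8 -60.5] [ 88.9 188.1] 78.3 [[515.0, -85.0], [699.0, -123.0], [717.0, -36.0], [533.0, 2.0]]
```

Emit:
send_rows:
  plan:
    - [[0.5,-0.1,0],0.019,-0.3]
    - [[1.0,-0.2,0],0.038,-0.3]
    - [[1.5,-0.29,0],0.056,-0.3]
    - [[2.0,-0.36,0],0.075,-0.3]
    - [[2.5,-0.43,0],0.094,-0.3]
    - [[3.0,-0.49,0],0.113,-0.3]
    - [[3.45,-0.54,0],0.131,-0.3]
    - [[3.95,-0.57,0],0.15,-0.3]
    - [[4.45,-0.6,0],0.169,-0.3]
    - [[4.95,-0.63,0],0.188,-0.3]
    - [[5.45,-0.64,0],0.206,-0.3]
    - [[5.95,-0.64,0],0.225,-0.3]

```text
time_s: 9.45
tcp_pos: [0.5962, -0.0431, 0.0237]
ee_rot: [-180.0, 0.0, 81.1]
contact_force: [-0.5, -5.9, 5.8]
opening: 0.0605
finger_force: 2.9
```

```bash
cat > m.py <<'E'
from h import *
st=read_state();t=st["tcp_pos"];print(t.round(4),st["ee_rot"].round(1),st["contact_force"].round(1))
y=np.radians(st["ee_rot"][2]);f=np.array([np.cos(y),np.sin(y)])
g=np.radians(81.2);tx=np.array([np.cos(g),np.sin(g)]);ty=np.array([-tx[1],tx[0]])
for n in("top","scene"):
    im,d=eyes.snapshot(n);Q=cloud(n,d).reshape(-1,3);D=(Q[:,:2]-t[:2])
    s=Q[(Q[:,2]>.105)&(Q[:,2]<.122)&(D@f>.06)&(D@f<.16)&(abs(D@[f[1],-f[0]])<.09)]
    if len(s)>9:
        r=cv2.minAreaRect((s[:,:2]*1000).astype(np.float32));b=(cv2.boxPoints(r)-[552,155]);print(n,len(s),np.round(r[1],1),round(r[2],1),"tray frame:",np.c_[b@tx,b@ty].round(1).tolist())
E
python3 m.py
```

```text
[ 0.5962 -0.0431  0.0237] [-180.     0.    81.1] [-0.5 -5.9  5.8]
scene 266 [ 12. 111.] 81.6 tray frame: [[-94.1, -20.9], [-93.3, -131.9], [-81.4, -131.8], [-82.1, -20.8]]
```

Emit:
send_rows:
  plan:
    - [[0.6,0,0],0,-0.3]
    - [[1.2,0,0],0,-0.3]
    - [[1.8,0,0],0,-0.3]
    - [[2.4,0,0],0,-0.3]
    - [[3.0,0,0],0,-0.3]
    - [[3.6,0,0],0,-0.3]
    - [[4.2,0,0],0,-0.3]
    - [[4.8,0,0],0,-0.3]
    - [[5.4,0,0],0,-0.3]
    - [[6.0,0,0],0,-0.3]
    - [[6.6,0,0],0,-0.3]
    - [[7.1,0,0],0,-0.3]

```text
time_s: 10.75
tcp_pos: [0.6069, 0.0271, 0.0234]
ee_rot: [-179.9, 0.0, 81.2]
contact_force: [0.3, -5.9, 3.8]
opening: 0.0605
finger_force: 2.7
```

```bash
python3 m.py
```

```text
[0.6069 0.0271 0.0234] [-179.9    0.    81.2] [ 0.3 -5.9  3.8]
scene 275 [ 11.6 111.5] 81.3 tray frame: [[-22.6, -19.8], [-22.5, -131.3], [-10.9, -131.3], [-11.0, -19.7]]
```

Emit:
send_rows:
  plan:
    - [[0.3,0,0],0,-0.3]
    - [[0.6,0,0],0,-0.3]
    - [[0.8,0,0],0,-0.3]
    - [[1.0,0,0],0,-0.3]
    - [[1.1,0,0],0,-0.3]
    - [[1.2,0,0],0,-0.3]

```text
time_s: 11.45
tcp_pos: [0.6089, 0.0393, 0.0233]
ee_rot: [-180.0, -0.0, 81.2]
contact_force: [-0.5, -1.9, -1.6]
opening: 0.0602
finger_force: 1.0
```

Emit:
send_rows:
  plan:
    - [[0.1,0,0],0,-0.3]
    - [[0.2,0,0],0,-0.3]
    - [[0.3,0,0],0,-0.3]

```text
time_s: 11.75
tcp_pos: [0.6095, 0.0421, 0.0235]
ee_rot: [-180.0, -0.0, 81.2]
contact_force: [0.1, -1.8, -1.3]
opening: 0.0603
finger_force: 0.9
```

```bash
python3 m.py
```

```text
[0.6095 0.0421 0.0235] [-180.    -0.    81.2] [ 0.1 -1.8 -1.3]
scene 280 [ 11.7 110.8] 81.5 tray frame: [[-8.7, -21.1], [-8.2, -131.9], [3.6, -131.8], [3.0, -21.0]]
```

Emit:
send_rows:
  plan:
    - [[0.1,0,0],0,-0.3]
    - [[0.2,0,0],0,-0.3]

```text
time_s: 12.05
tcp_pos: [0.6098, 0.0423, 0.0236]
ee_rot: [-180.0, 0.2, 81.2]
contact_force: [-2.5, -12.2, 0.4]
opening: 0.0605
finger_force: 6.3
```

Contact with the tray is firm: the force has risen to 12 N and the tool has stopped. I'll back off, rise and check.

Emit:
send_rows:
  plan:
    - [[-0.2,0,0],0,-0.3]
    - [[-1,0,0],0,-0.3]
    - [[-3,0,0],0,-0.3]
    - [[-6,0,0],0,-0.3]
    - [[-6,0,-5],0,-0.3]
    - [[-6,0,-10],0,-0.3]
    - [[-10,0,-15],0,-0.3]
    - [[-14,0,-18],0,-0.3]
    - [[-18,0,-18],0,-0.3]
    - [[-18,0,-18],0,-0.3]

```text
time_s: 13.05
tcp_pos: [0.5831, -0.1397, 0.2072]
ee_rot: [179.7, 0.1, 81.0]
contact_force: [0.2, 0.8, -0.1]
opening: 0.06
finger_force: 0.0
```

Run:
```python
from h import *
g=np.radians(81.2);tx=np.array([np.cos(g),np.sin(g)]);ty=np.array([-tx[1],tx[0]])
print(read_state()["tcp_pos"])
for n in("top","scene"):
    im,d=eyes.snapshot(n);Q=cloud(n,d).reshape(-1,3);q=np.c_[(Q[:,:2]-[.552,.155])@tx,(Q[:,:2]-[.552,.155])@ty]*1000
    s=q[(Q[:,2]>.105)&(Q[:,2]<.122)&(abs(q[:,0])<25)&(abs(q[:,1])<150)]
    if len(s): print(n,len(s),cv2.minAreaRect(s.astype(np.float32)))
    for r in models.mark_of(n,"board")[:3]:
        w=toworld(n,r["at"]);e=(w[:2]-[.552,.155]);print(n,round(r["conf"],2),w.round(3),(e@tx).round(3),(e@ty).round(3))
    if n=="scene": cv2.imwrite("pics/s4.png",im)
```

```text
[ 0.58306622 -0.1396619   0.20717726]
top 232 ((-4.924444198608398, -73.59468841552734), (13.118063926696777, 110.45018005371094), 0.5084447860717773)
top 0.95 [ 0.622  0.147 -0.002] 0.003 -0.071
top 0.7 [ 0.732 -0.21  -0.003] -0.333 -0.234
top 0.55 [ 0.264  0.304 -0.001] 0.103 0.308
scene 274 ((-2.3261661529541016, -76.72801208496094), (11.53332805633545, 111.58290100097656), 0.6866366267204285)
scene 0.9 [ 0.73  -0.216 -0.002] -0.339 -0.233
scene 0.7 [ 0.628  0.149 -0.001] 0.006 -0.076
scene 0.69 [0.612 0.05  0.027] -0.095 -0.076
```

View pics/s4.png

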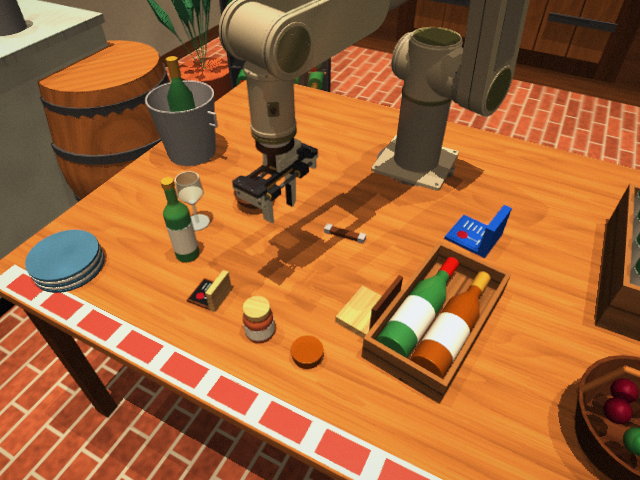

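The board stands upright at (375,302) with its back flat against the tray. The other objects are where they were and the gripper is clear.

```bash
python3 -c "
from cell import order
print(order.close_job())"
```

```text
the job is handed in; nothing more can be done
None
```

The menu stand was stood up and pushed flat against the tray's facing side, about 75 mm off its middle and within its ends; nothing else looked moved in the last picture, and the job is handed in (no verdict was returned).

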